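# Hang the set-up gauge on the spring pin of the track rack

## Robot

A 6-joint arm with a two-finger parallel gripper is mounted at the origin on a cart in front of the work surface, level with it; the furniture and walls round the work are solid. World frame = base frame: x ahead of the robot, y to its left, z up, the work surface at z = 0. Lengths are in mm, angles in degrees, forces in N, time in s.
With the tool pointing down it reaches from about 350 to 850 mm from the base axis. Payload 8.1 kg.
Tool frame: the origin (TCP) lies at the very end of the fingers, on their centre line; the grasp point (between the pads) lies 19 mm behind it (r.grip_depth is the distance from the TCP to the grasp point, in mm); z points along the fingers, y is the direction in which the jaws open and shut (so a half turn about z gives the same grasp; the last joint's range is limited). The gripper opens to 85 mm and grips with 20 to 120 N. Pads are 22 mm wide; open, the fingers measure 114 mm over their backs; the gripper's body (76 mm by 85 mm) begins 54 mm behind the grasp point. The pads swing forward as they close: fully open they stand 13 mm farther back than shut.
Start: joints at [-77.487, 7.471, 85.268, -0, 87.261, -4.893], TCP at [179.509, -572.522, 231.292] pointing down, gripper open.
Joint ranges: [-169.43, 169.43], [-51.17, 129.36], [1.28, 143.12], [-76.62, 256.62], [0, 156.53], [-152.29, 152.29]. Speed limits (degrees/s): [136.94, 136.94, 159.86, 180, 180, 180].

## Interface

Orientations are given as [roll, pitch, yaw] about the fixed x, y, z axes, in that order (R = Rz(yaw) Ry(pitch) Rx(roll)).
In Python, from bench import status, viewer, hand_in, r gives the robot as it stands.
- The arm moves only by the shell command python3 -m crank 'ROWS' [OPENING] [FORCE]. ROWS is a JSON object of lists of equal length, an entry for each row: "slide": the shift along the tool's x, y, z in m, a list of three; "twist": the turn about the tool's z in rad. A call has 1 to 8 rows; each row shifts and turns the commanded pose from where the row before left it, along the tool's axes as they then stand; what a row does not reach is not made up. A row lasts 1/10 s, in which the tool goes at most 50 mm and 8.59 degrees, less where a joint would pass 70% of its speed; a pose out of reach is approached as far as the arm can. A call with a gripper value outside its range is refused whole. OPENING is the closure, from 0 (fully open) to 1 (shut), set as the call begins (- or left out, the last holds). The fingers move at their own pace and stop on an object; FORCE is the grip in N (left out, the last holds). Time passes only in rows, so rows that do not move let the fingers close. It gives the time, the measured TCP pose, the force and the opening at its end, in the units of the state.
- status.sense(): the state, without advancing time (a new reading comes with each control period).
- viewer.snapshot(name): name is "scene" or "side" or "wrist"; returns a dict with "img" (420x560x3 uint8, red, green, blue), "fx", "fy", "cx", "cy" (pixels), "R" (3x3) and "t" (3): a world point X has camera coordinates R X + t; the wrist camera has in their place "hand_eye" (4x4, takes a point from camera to tool coordinates, whose origin is the TCP and whose axes are the flange's). Camera axes: x right, y down, z forward; pixel columns grow to the right and rows downward; lengths in mm; the calibration is good to about 2 mm. A picture is of the moment at which its call begins: read the wrist's pose just before it. There is no depth.
- hand_in(): hands the job in, once; it reports no verdict.
The state is a dict: "time": time; "joint_pos": joint angles; "qd": joint speeds; "joint_efforts": joint torques, N m; "tool_pos": TCP position; "tcp_rot": TCP orientation; "ft_force": force on the tool from outside, world axes, zero at the start; "wrist_torque": the same for the moment, N m; "finger_gap": finger opening in mm.
Only numpy, scipy, OpenCV 4.12 (cv2) and the standard library are available. Lean on these libraries where they do the work, as an engineer would, in place of code of your own. Each camera call takes 0.05 s, during which the arm holds its last target.

## Task

Take the set-up gauge out of its slotted wooden block and hang it by its keyhole on the headed spring pin of the plywood rack, with the yellow graduated face outward, away from the rack. The pin's exact height on its track is not known, so feel for it gently (the gauge must never bear on the rack with more than about 12 N), and let the gauge down by hand until it rests fully home on the pin's neck instead of dropping it. Let go so that it hangs straight, and leave the glue bottle and the amber jar where they are.

Things in the scene. Friction and masses are not known exactly. Their poses are not given: they have to be found in the camera images.
- gauge: Set-up gauge: aluminium plate 60 wide (own y), 8 thick (own x), 187 tall (own z), 0.25 kg, heavier below. Origin: centre of the bottom edge. Own -x is the face to show, yellow with black scale marks; own +x the bare back. Keyhole through it on the centre line: window 22 wide, z 68 to 90, narrowing at 45 degrees to a slot 11 wide ending square at z 110; solid elsewhere.
- gauge_grip (a point): Centre of the gauge's dark wooden grip, 170.5 mm above its bottom edge: the top 33 mm of the gauge (z 154 to 187), 14 thick (own x) and 60 wide; take it from above, across its thickness. Axes as the gauge.
- gauge_window (a point): Centre of the keyhole's wide window, in mid thickness, 79 mm above the gauge's bottom edge; axes as the gauge.
- gauge_seat (a point): Point in mid thickness, 106.5 mm above the gauge's bottom edge, where the pin's axis lies when the gauge is fully home; axes as the gauge.
- stand: Wooden block 50 (own x) by 90 (own y) by 52 high, fixed to the bench, turned widely (the gauge may face the robot, aside or partly away). The gauge stands upright in its slot, 9.6 wide (own x), 63 long (own y), 40 deep; gauge and block axes agree at the start. Origin: centre of its underside.
- rack: Fixed plywood rack: foot 130 (own x) by 150 (own y) by 12 high, upright 96 wide up to z 174, with a vertical aluminium track 44 wide on its front; the track's front face looks along own -x and lies at own x = +15 mm. Origin: centre of the foot's underside. When the gauge hangs home, face outward, its axes agree with the rack's, and its back is within 4 mm of the track.
- track_top (a point): Top of the track's front face, on the centre line, 174 mm above the bench; axes as the rack. The headed pin stands out of the track along own -x: neck 7 in diameter, 12 long, then a brass head 15 in diameter, 5 long, so its end is 17 in front of the track. The pin pushes straight back 4 mm on a spring (about 1.5 N to start, 4 N fully back, then rigid) and springs out again.
- hang_point (a point): Reference point on the front face of the track, on its centre line, 150 mm above the bench; axes as the rack. The pin comes out of the track at this spot or up to 18 mm below or above it: its height is not measured and must be felt (or seen). The head passes through the gauge's window, then the slot slides down over the neck between head and track.
- glue_bottle: White glue bottle, 46 in diameter, 101 high, standing loose; a bystander. Origin: centre of its underside.
- amber_jar: Amber jar with black lid, 46 in diameter, 59 high, standing loose; a bystander. Origin: centre of its underside.
Not all that is in view belongs to the job. There is more than one size of the gauge; the one meant has the size given above. Several things have the shape of the stand; the one meant has the colours described above.

How it is judged (in metres and radians):
On the way:
1. the gauge is lifted clear of its block (height (world z) of gauge above 0.056 m and contact force between gauge and stand below 0.05 N), for 0.1 s.
At the end, for the whole second after the job is handed in: The gauge hangs at rest, released, on the pin's neck: seat point within 6 mm of the rack's centre line and 21 mm of the reference height, plate mid thickness 2 to 10.5 mm in front of the track, graduated face outward within 0.2 rad, upright within 0.15 rad (y of gauge_seat in the frame of rack between -0.006 and 0.006 m and z of gauge_seat in the frame of hang_point between -0.021 and 0.021 m and x of hang_point in the frame of gauge between 0.002 and 0.0105 m and angle between the x axis of gauge and the x axis of rack, either way round below 0.2 rad and angle between gauge's own z axis and vertical below 0.15 rad and contact force between gauge and rack above 0.5 N and contact force between gauge and the fingers below 0.05 N and linear speed of gauge below 0.02 m/s); the robot touches nothing.
It fails at once if the gauge bears on the rack with more than 15 N (contact force between gauge and rack above 15 N).
It fails at once if the gauge is dropped: it moves at more than 0.3 m/s with no finger on it (linear speed of gauge above 0.3 m/s and contact force between gauge and the fingers below 0.01 N).
It fails at once if the glue bottle is moved by more than 30 mm (distance of glue_bottle from where it was at the start of the episode above 0.03 m).
It fails at once if the amber jar is moved by more than 30 mm (distance of amber_jar from where it was at the start of the episode above 0.03 m).
It also fails if it takes over 67 s, if anything falls off the work surface, if the arm or the gripper's body presses on something with over 40 N, if the wrist force passes 120 N, or if a joint passes its speed limit or range.

## Working session

There is one attempt and no reset: what is moved stays moved. The work goes in short steps, Python scripts to look and compute and a shell command to move; the robot and the scene stay as the last step left them, time stands still between calls to the robot, and variables do not carry over. Pictures are saved under pics/ and viewed, and the job is handed in when it is done.

```bash
ls; mkdir -p pics
python3 - <<'E'
from bench import status, viewer, r
import cv2,json
print(status.sense()); print(r.grip_depth)
for n in ["scene","side","wrist"]:
    s=viewer.snapshot(n); cv2.imwrite(f"pics/{n}0.png",s["img"][:,:,::-1])
    print(n,{k:(v.tolist() if hasattr(v,'tolist') else v) for k,v in s.items() if k!="img"})
E
```

```text
pics
{'time': 0.0, 'joint_pos': array([-7.74852986e+01,  7.51512351e+00,  8.53292327e+01,  3.21113752e-04,
        8.72621647e+01, -4.89198731e+00]), 'qd': array([-0.03605919,  0.02287331, -0.12956676,  0.07564786, -0.01119972,
        0.09999981]), 'joint_efforts': array([-1.97038285e-04, -5.69391811e+01, -5.00559211e+01, -1.25737238e-04,
        1.47649425e-02,  9.98107538e-06]), 'tool_pos': array([ 179.40519903, -571.971499  ,  230.24472528]), 'tcp_rot': array([-1.79893894e+02, -9.40339264e-03,  1.74066643e+01]), 'ft_force': array([-0.71469146, -0.40408912, -1.07144552]), 'wrist_torque': array([-0.05923849, -0.02892164, -0.02501617]), 'finger_gap': 85.14351246930435}
18.700000000000003
scene {'fx': 419.73282266167115, 'fy': 419.73282266167115, 'cx': 272.803320101821, 'cy': 210.72500892659437, 'R': [[-0.7776212542598041, -0.6287175671295364, -0.0044051908160840985], [-0.38819891678135054, 0.4856267355714682, -0.7832421558547428], [0.4945773811378715, -0.607355657321899, -0.6217011497382715]], 't': [421.5725052386295, 327.4448782754018, 847.390472875722]}
side {'fx': 379.86137509324567, 'fy': 379.86137509324567, 'cx': 277.9542141467134, 'cy': 210.84409057480843, 'R': [[-0.9957447597375445, 0.09187968315161114, -0.007106143762890637], [0.049616458148269454, 0.4695395754405156, -0.8815161905353534], [-0.0776568125539566, -0.8781177090339881, -0.47210031618805304]], 't': [512.6555895067454, 75.18295061403798, 1065.2788033664306]}
wrist {'fx': 292.87153598500913, 'fy': 292.87153598500913, 'cx': 276.32625484830965, 'cy': 212.68205458738979, 'hand_eye': [[0.0009081125829737794, -0.9623231872390481, -0.27190670943103706, 68.45054741745821], [0.999999558324502, 0.0009397660540799382, 1.3804431193097008e-05, -0.12369189711247675], [0.0002422443711761649, -0.2719066018724839, 0.9623236156178551, -142.72472596709275], [0.0, 0.0, 0.0, 1.0]]}
```

View pics/scene0.png

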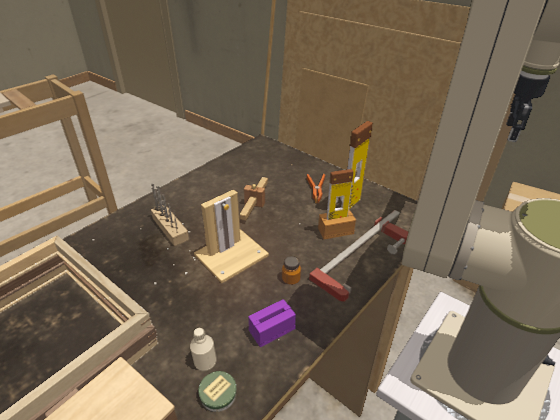

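View pics/side0.png

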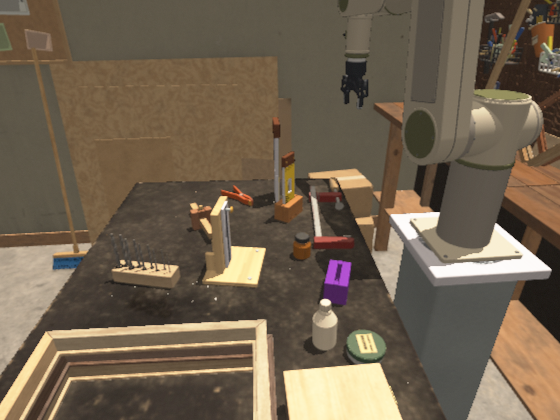

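View pics/wrist0.png

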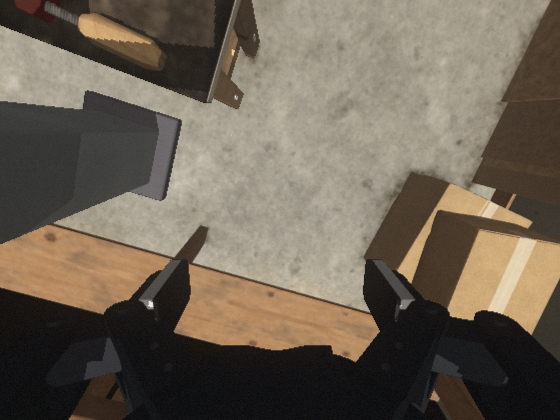

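```bash
cat > h.py <<'E'
import numpy as np,cv2,json
from bench import status,viewer,r
from scipy.spatial.transform import Rotation as Ro
def snap(n,f):
    st=status.sense(); s=viewer.snapshot(n); cv2.imwrite(f"pics/{f}.png",s["img"][:,:,::-1])
    if n=="wrist":
        T=np.eye(4);T[:3,:3]=Ro.from_euler('xyz',st['tcp_rot'],degrees=True).as_matrix();T[:3,3]=st['tool_pos']
        C=np.linalg.inv(T@np.array(s["hand_eye"])); s["R"]=C[:3,:3]; s["t"]=C[:3,3]
    np.save(f"pics/{f}.npy",{k:s[k] for k in("fx","fy","cx","cy","R","t")},allow_pickle=True)
    return s
def cam(f): return np.load(f"pics/{f}.npy",allow_pickle=True).item()
def ray(c,u,v):
    R=np.array(c["R"]);t=np.array(c["t"]); o=-R.T@t
    d=R.T@np.array([(u-c["cx"])/c["fx"],(v-c["cy"])/c["fy"],1.]); return o,d/np.linalg.norm(d)
def onz(c,u,v,z):
    o,d=ray(c,u,v); return o+d*(z-o[2])/d[2]
def tri(*obs):
    A=np.zeros((3,3));b=np.zeros(3)
    for c,u,v in obs:
        o,d=ray(c,u,v);P=np.eye(3)-np.outer(d,d);A+=P;b+=P@o
    X=np.linalg.solve(A,b); res=[np.linalg.norm((np.eye(3)-np.outer(ray(*q)[1],ray(*q)[1]))@(X-ray(*q)[0])) for q in obs]
    return X,res
def proj(c,X):
    p=np.array(c["R"])@X+np.array(c["t"]); return np.array([c["cx"]+c["fx"]*p[0]/p[2],c["cy"]+c["fy"]*p[1]/p[2]])
def crop(f,x0,y0,x1,y1,k,out):
    im=cv2.imread(f"pics/{f}.png")[y0:y1,x0:x1]; cv2.imwrite(f"pics/{out}.png",cv2.resize(im,None,fx=k,fy=k,interpolation=cv2.INTER_CUBIC))
E
python3 - <<'E'
from h import *
snap("scene","scene1");snap("side","side1")
crop("scene1",180,110,430,310,3,"sc1");crop("side1",190,110,370,310,3,"sd1")
E
```

```text
(no output)
```

View pics/sc1.png

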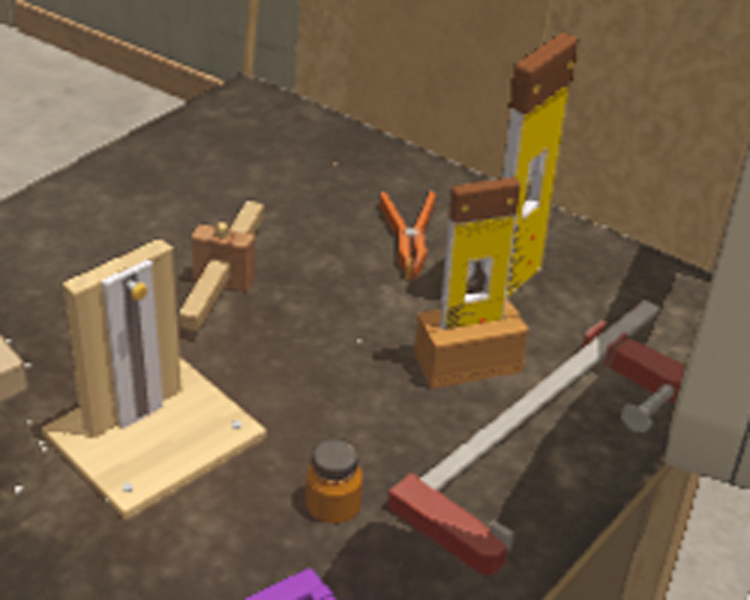

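View pics/sd1.png

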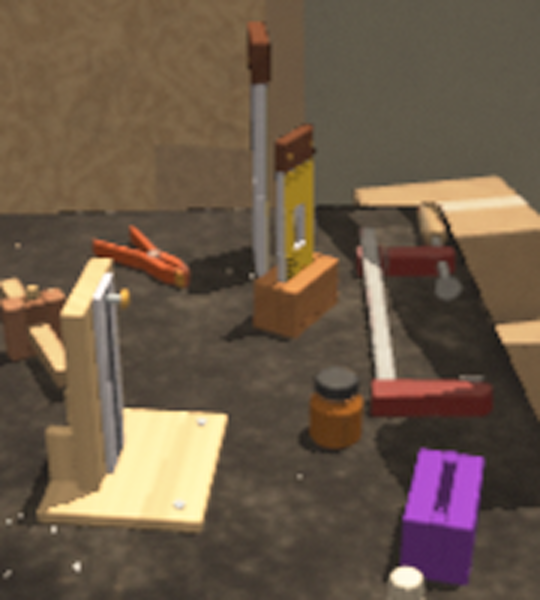

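Run:
```python
from h import *
np.set_printoptions(precision=1,suppress=True)
a,b=cam("scene1"),cam("side1")
S=lambda u,v:(a,180+(u+.5)/3-.5,110+(v+.5)/3-.5)
D=lambda u,v:(b,190+(u+.5)/3-.5,110+(v+.5)/3-.5)
for n,p in dict(left=(45,432),front=(127,512),right=(265,430)).items(): print("foot",n,onz(*S(*p),12))
for n,p in dict(FL=(38,515),FR=(203,520),BR=(228,414)).items(): print("footside",n,onz(*D(*p),12))
print("pinhead",tri(S(139,290),D(125,297)))
print("upright top scene", [onz(*S(*p),174) for p in [(66,286),(158,240),(175,250),(85,293)]])
print("track top", [onz(*S(*p),174) for p in [(104,275),(151,260)]])
print("grip face bottom corners?",[tri(S(451,221),D(278,172)),tri(S(518,208),D(313,150))])
print("grip top face corners",[tri(S(452,188),D(277,140)),tri(S(518,180),D(312,124))])
print("grip z187?", [onz(*S(*p),199) for p in [(452,188),(518,180)]],[onz(*D(*p),199) for p in [(277,140),(312,124)]])
print("block top", [onz(*S(*p),52) for p in [(418,337),(430,347),(525,327),(510,303)]])
print("block top side", [onz(*D(*p),52) for p in [(253,283),(296,298),(338,262),(300,250)]])
print("jar", tri(S(335,450),D(337,375)), onz(*S(335,452),59))
print("purple/bottle")
o=onz(a,203,335,101);print("bottle",o, onz(b,325,305,101))
print("big grip", tri(S(545,50),D(259,30)), tri(S(512,72),D(250,28)))
```

```text
foot left [697.2 134.7  12. ]
foot front [575.6 156.7  12. ]
foot right [548.3  12.3  12. ]
footside FL [704.2 137.4  12. ]
footside FR [577.  156.4  12. ]
footside BR [548.6  12.2  12. ]
pinhead (array([628.3,  71.8, 164.7]), [np.float64(0.05711358109881812), np.float64(0.057113581098743864)])
upright top scene [array([668.4, 112.5, 174. ]), array([654.4,  21. , 174. ]), array([633.7,  22.6, 174. ]), array([650. , 109.5, 174. ])]
track top [array([655.1,  83.4, 174. ]), array([639.6,  45. , 174. ])]
grip face bottom corners? [(array([ 485.2, -165.5,  166.7]), [np.float64(1.0647836226417886), np.float64(1.0647836226417648)]), (array([ 446. , -210.6,  171.6]), [np.float64(0.04071730489261084), np.float64(0.0407173048925729)])]
grip top face corners [(array([ 486.5, -164.3,  200. ]), [np.float64(0.5546448006619176), np.float64(0.5546448006619017)]), (array([ 448. , -207.8,  200.2]), [np.float64(0.5193624691129496), np.float64(0.5193624691129949)])]
grip z187? [array([ 486.6, -164.8,  199. ]), array([ 449.4, -210.3,  199. ])] [array([ 486.3, -168.4,  199. ]), array([ 447.5, -209.9,  199. ])]
block top [array([ 490.1, -135.6,   52. ]), array([ 473.9, -130.7,   52. ]), array([ 421.8, -208.4,   52. ]), array([ 450.7, -230.4,   52. ])]
block top side [array([ 511.6, -160.4,   52. ]), array([ 472.5, -123.9,   52. ]), array([ 419.9, -198.7,   52. ]), array([ 455.7, -231.6,   52. ])]
jar (array([456.3,  34.4,  61.1]), [np.float64(0.8869027157445536), np.float64(0.886902715744524)]) [457.   33.5  59. ]
purple/bottle
bottle [444.1 332.7 101. ] [460.7 341.  101. ]
big grip (array([ 490.4, -311.4,  267.2]), [np.float64(0.3410770813352774), np.float64(0.3410770813352723)]) (array([ 498.7, -264.3,  273.1]), [np.float64(9.252712163783526), np.float64(9.252712163783295)])
```

```bash
python3 -m crank '{"slide":[[0,0,-0.042],[0,0,-0.042],[0,0,-0.042],[0,0,-0.042],[0.04,-0.003,0],[0.04,-0.003,0],[0.04,-0.004,0],[0.04,-0.004,0]],"twist":[-0.138,-0.138,-0.138,-0.138,0,0,0,0]}' 0 40
python3 -m crank '{"slide":[[0.04,-0.003,0],[0.04,-0.004,0],[0.04,-0.003,0],[0.04,-0.004,0],[0.04,-0.003,0],[0.04,-0.004,0],[0.04,-0.003,0],[0.04,-0.004,0]],"twist":[0,0,0,0,0,0,0,0]}'
python3 -m crank '{"slide":[[0,0,0],[0,0,0]],"twist":[0,0]}'
python3 - <<'E'
from h import *
snap("wrist","w1")
E
```

```text
time: 1.05
tool_pos: [274.5, -441.3, 399.2]
tcp_rot: [180.0, -0.0, 49.0]
ft_force: [0.8, -0.2, -0.1]
finger_gap: 85.0
time: 1.85
tool_pos: [463.2, -181.0, 399.4]
tcp_rot: [180.0, -0.0, 49.0]
ft_force: [0.2, -1.0, 0.1]
finger_gap: 85.4
time: 2.05
tool_pos: [462.8, -181.8, 399.1]
tcp_rot: [-180.0, 0.0, 49.2]
ft_force: [-0.4, -1.3, -0.1]
finger_gap: 85.6
```

View pics/w1.png

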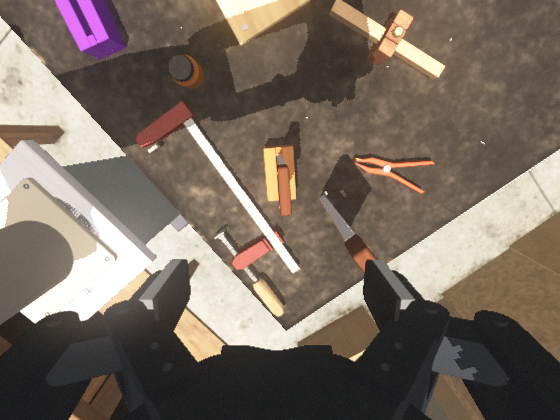

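```bash
python3 -c "
from h import *
crop('w1',240,130,330,230,6,'w1c')"
```

```text
(no output)
```

View pics/w1c.png

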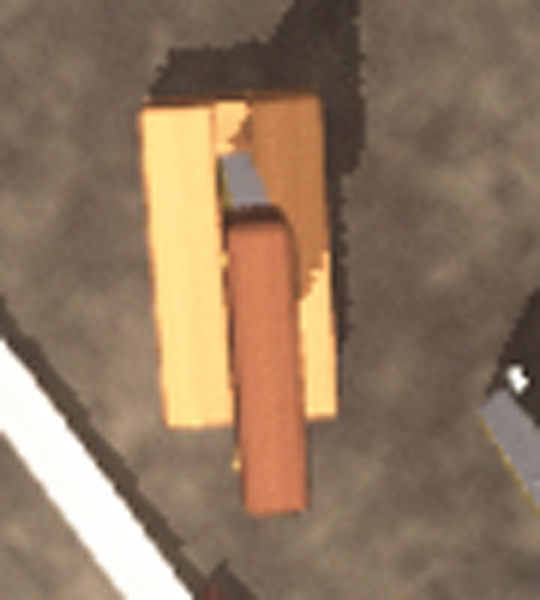

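Run:
```python
from h import *
np.set_printoptions(precision=1,suppress=True)
c=cam('w1')
def q(ps,z):
    P=np.array([onz(c,240+(u+.5)/6-.5,130+(v+.5)/6-.5,z) for u,v in ps]); print(P[:,:2].tolist()); 
    m=P.mean(0); e=(P[0]+P[1]-P[2]-P[3])/2; w=(P[1]+P[2]-P[0]-P[3])/2
    print(m, "len",np.linalg.norm(e),"ang",np.degrees(np.arctan2(e[1],e[0])),"wid",np.linalg.norm(w),np.degrees(np.arctan2(w[1],w[0])))
q([(228,222),(291,218),(305,514),(245,516)],199)
q([(140,106),(322,94),(338,416),(166,428)],52)
print(status.sense()['tcp_rot'],status.sense()['tool_pos'])
```

```text
[[481.50352162679496, -161.65464093202473], [491.261371980116, -169.05063956550148], [454.8417975264754, -216.63300067760298], [445.331197063671, -208.99134289591893]]
[ 468.2 -189.1  199. ] len 59.747829119736615 ang 52.59207886082269 wid 12.220927821915469 -37.96950733254525
[[472.7541494994704, -135.90246490599216], [512.3502318136755, -165.8403921438854], [458.224028171992, -237.76050077764927], [418.6621195611926, -208.29927531843003]]
[ 465.5 -187.    52. ] len 90.19223802821809 ang 53.13504614884141 wid 49.482943698859465 -36.88409777244212
[-180.     0.    49.1] [ 462.4 -182.6  399.2]
```

```bash
python3 -m crank '{"slide":[[0,0,0],[-0.0017,0.0083,0],[0,0,0.03],[0,0,0.03],[0,0,0.03],[0,0,0.03],[0,0,0],[0,0,0]],"twist":[-0.068,0,0,0,0,0,0,0]}'
python3 - <<'E'
from h import *
snap("wrist","w2");crop('w2',200,110,360,290,4,'w2c')
E
```

```text
time: 2.9
tool_pos: [467.7, -189.7, 279.6]
tcp_rot: [-179.9, 0.0, 52.8]
ft_force: [0.2, -0.2, 0.6]
finger_gap: 85.1
```

View pics/w2c.png

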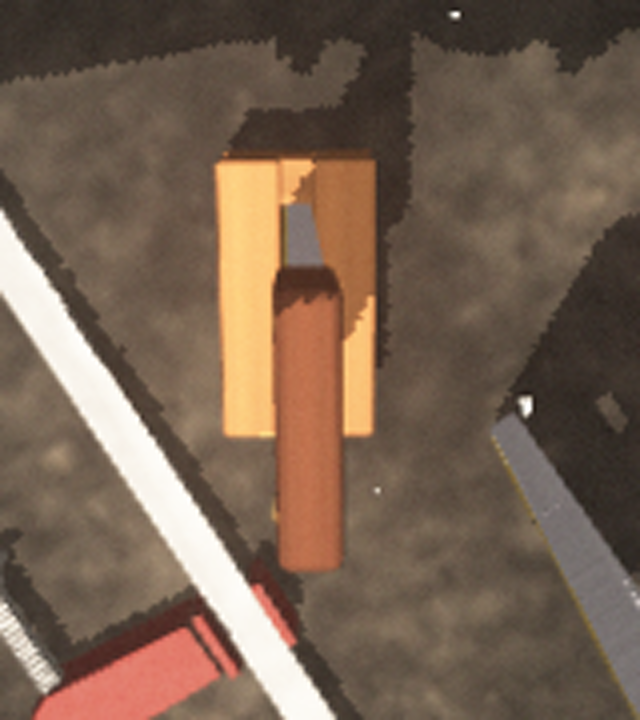

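```bash
python3 - <<'E'
from h import *
np.set_printoptions(precision=1,suppress=True)
c=cam('w2')
P=np.array([onz(c,200+(u+.5)/4-.5,110+(v+.5)/4-.5,199) for u,v in [(275,290),(341,290),(342,570),(279,570)]])
e=(P[0]+P[1]-P[2]-P[3])/2
print(P.mean(0),np.linalg.norm(e),np.degrees(np.arctan2(e[1],e[0])))
P=np.array([onz(c,200+(u+.5)/4-.5,110+(v+.5)/4-.5,52) for u,v in [(217,158),(375,158),(373,436),(224,436)]])
e=(P[0]+P[1]-P[2]-P[3])/2
print(P.mean(0),np.linalg.norm(e),np.degrees(np.arctan2(e[1],e[0])))
E
python3 -m crank '{"slide":[[0,0,0.03],[0,0,0.03],[0,0,0.03],[0,0,0.02],[0,0,0.006],[0,0,0],[0,0,0]],"twist":[0,0,0,0,0,0,0]}'
```

```text
[ 468.3 -189.1  199. ] 58.207016909666656 53.36718171803776
[ 465.3 -186.9   52. ] 89.93327382527384 53.22694572220495
time: 3.65
tool_pos: [469.4, -189.7, 165.7]
tcp_rot: [179.8, -0.0, 52.9]
ft_force: [0.2, 0.4, 0.3]
finger_gap: 85.2
```

```bash
python3 -m crank '{"slide":[[0,0,0.001],[0,0,0],[0,0,0],[0,0,0],[0,0,0],[0,0,0],[0,0,0],[0,0,0]],"twist":[0,0,0,0,0,0,0,0]}' 1 60
python3 -m crank '{"slide":[[0,0,0],[0,0,0],[0,0,0],[0,0,0]],"twist":[0,0,0,0]}'; python3 -c "
from h import *
snap('wrist','w3')
s=status.sense();print(s['ft_force'],s['wrist_torque'],s['finger_gap'])"
```

```text
time: 4.45
tool_pos: [467.7, -188.4, 162.5]
tcp_rot: [-179.9, -0.0, 52.9]
ft_force: [-2.2, 2.2, 5.0]
finger_gap: 13.6
time: 4.85
tool_pos: [467.6, -188.5, 162.5]
tcp_rot: [-179.9, -0.0, 52.9]
ft_force: [-3.7, 1.3, 6.1]
finger_gap: 13.3
[-3.76609095  2.54784009  5.77838463] [0.68920806 0.99562448 0.02631525] 13.526717273725696
```

View pics/w3.png

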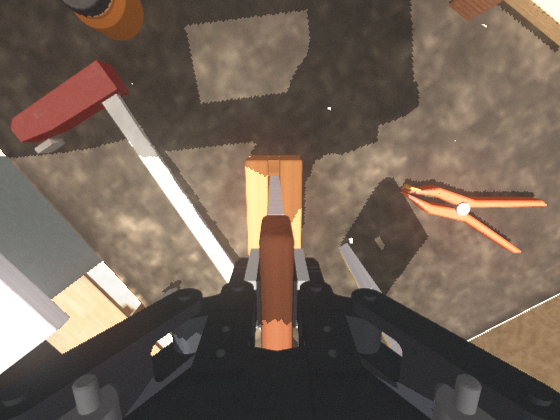

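```bash
python3 -m crank '{"slide":[[0,0,-0.008],[0,0,-0.012],[0,0,-0.015],[0,0,-0.015],[0,0,-0.02],[0,0,-0.02],[0,0,-0.01],[0,0,0]],"twist":[0,0,0,0,0,0,0,0]}'
python3 -m crank '{"slide":[[0,0,0],[0,0,0],[0,0,0]],"twist":[0,0,0]}'; python3 -c "
from h import *
s=status.sense();print(s['ft_force'],s['wrist_torque'],s['finger_gap'])
snap('scene','s4');snap('side','d4')
crop('s4',180,60,430,260,3,'s4c')
crop('d4',190,60,370,260,3,'d4c')"
```

```text
time: 5.7
tool_pos: [469.3, -189.6, 265.1]
tcp_rot: [179.7, -0.0, 52.9]
ft_force: [-0.1, -1.5, -3.4]
finger_gap: 13.4
time: 6.0
tool_pos: [467.6, -188.6, 261.0]
tcp_rot: [-179.9, 0.0, 52.9]
ft_force: [-0.1, -0.0, -3.7]
finger_gap: 13.7
[-0.0636162  -0.01799681 -3.6557334 ] [ 0.00040774 -0.04453408  0.02540083] 13.748361437919835
```

View pics/s4c.png

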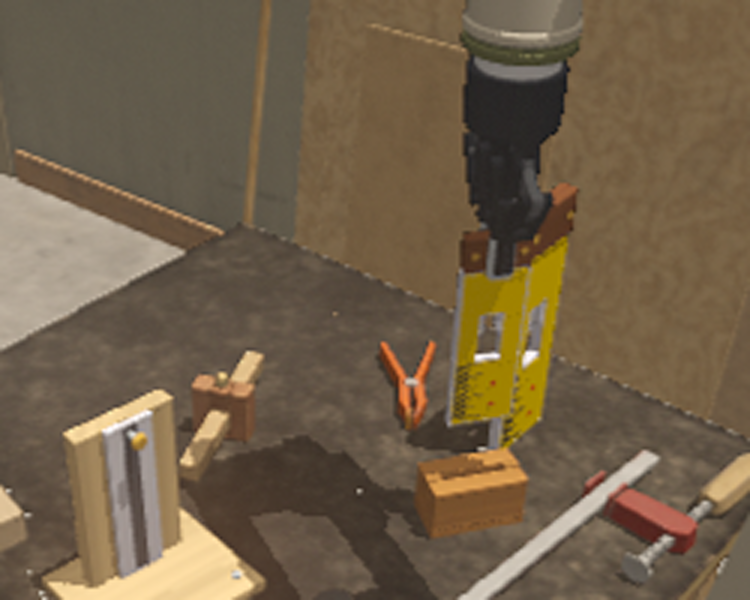

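View pics/d4c.png

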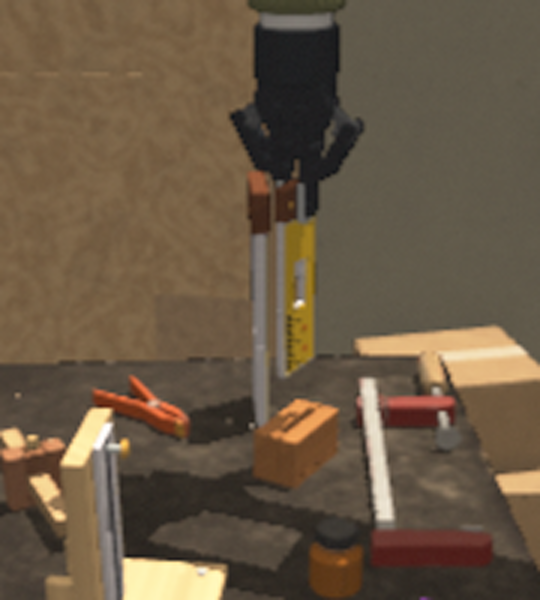

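```bash
python3 -m crank '{"slide":[[0,0,-0.01],[0,0,-0.01],[0,0,-0.01],[0,0,-0.01]],"twist":[-0.115,-0.115,-0.115,-0.114]}'
python3 -m crank '{"slide":[[0.036,0.0075,0],[0.036,0.0075,0],[0.036,0.0075,0],[0.036,0.0075,0],[0.036,0.0075,0],[0.036,0.0075,0],[0.036,0.0075,0],[0.036,0.0075,0]],"twist":[0,0,0,0,0,0,0,0]}'
python3 -m crank '{"slide":[[0,0,0],[0,0,0],[0,0,0],[0,0,0]],"twist":[0,0,0,0]}'; python3 -c "
from h import *
snap('wrist','w5')
snap('scene','s5');snap('side','d5')
crop('s5',150,60,350,260,3,'s5c')
crop('d5',170,60,370,260,3,'d5c')"
```

```text
time: 6.5
tool_pos: [467.9, -188.8, 302.2]
tcp_rot: [-180.0, -0.0, 79.5]
ft_force: [0.5, -1.3, -3.4]
finger_gap: 13.1
time: 7.3
tool_pos: [581.2, 84.3, 301.8]
tcp_rot: [-180.0, 0.0, 79.2]
ft_force: [1.7, -0.4, -3.1]
finger_gap: 13.5
time: 7.7
tool_pos: [580.7, 81.8, 302.3]
tcp_rot: [-180.0, 0.0, 79.2]
ft_force: [-0.3, -0.2, -3.2]
finger_gap: 12.7
```

View pics/w5.png

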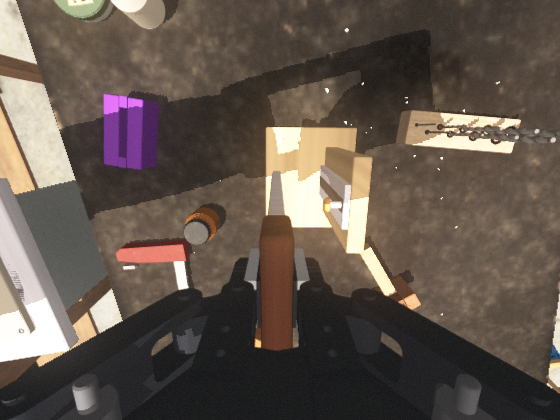

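View pics/s5c.png

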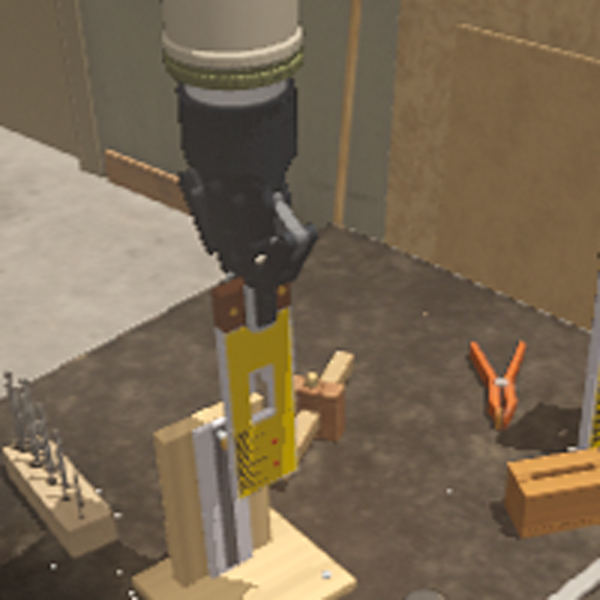

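View pics/d5c.png

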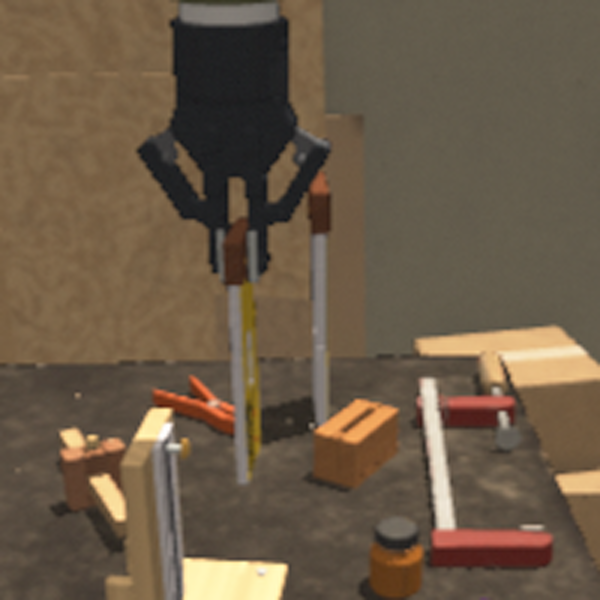

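```bash
python3 -c "
from h import *
crop('w5',250,115,390,265,5,'w5c')"
```

```text
(no output)
```

View pics/w5c.png

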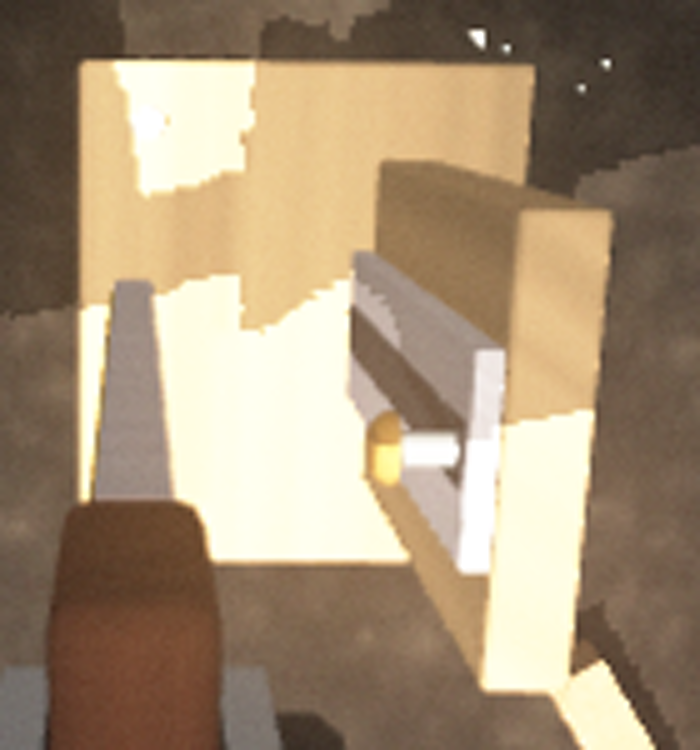

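Run:
```python
from h import *
np.set_printoptions(precision=1,suppress=True)
c=cam('w5');a,b=cam("scene1"),cam("side1")
W=lambda u,v:(c,250+(u+.5)/5-.5,115+(v+.5)/5-.5)
S=lambda u,v:(a,180+(u+.5)/3-.5,110+(v+.5)/3-.5)
D=lambda u,v:(b,190+(u+.5)/3-.5,110+(v+.5)/3-.5)
an=lambda p,q:np.degrees(np.arctan2(*(q-p)[1::-1]))
A,B=onz(*W(80,62),12),onz(*W(533,66),12);print("foot",A,B,np.linalg.norm(A-B),an(A,B))
C=onz(*W(80,562),12);print(C,np.linalg.norm(A-C),an(C,A), "centre",(B+C)/2)
t=[onz(*W(*p),174) for p in [(476,350),(458,572)]];print("track",t,an(t[1],t[0]),np.linalg.norm(t[0]-t[1]),(t[0]+t[1])/2)
t=[onz(*W(*p),174) for p in [(520,210),(612,212),(570,692),(480,690)]];print("upr",np.array(t),an(t[3],t[0]),an(t[2],t[1]),np.linalg.norm(t[0]-t[3]),sum(t)/4)
print("pin", tri(W(384,450),S(139,290),D(125,297)),tri(W(384,450),S(139,290)),tri(W(384,450),D(125,297)))
print("wrist pin at z 165",onz(*W(384,450),165))
R=Ro.from_euler('z',79.2,degrees=True)
# gauge edge in hand: bottom of plate back/front edges
```

```text
foot [579.  156.3  12. ] [705.1 131.1  12. ] 128.6437231457892 -11.27766196549261
[549.5   9.7  12. ] 149.5309096299078 78.63708084199558 centre [627.3  70.4  12. ]
track [array([646.9,  89.1, 174. ]), array([638. ,  46.2, 174. ])] 78.26079892384574 43.89023413174229 [642.4  67.7 174. ]
upr [[658.  113.3 174. ]
 [674.5 109.8 174. ]
 [656.7  16.8 174. ]
 [639.1  20.6 174. ]] 78.47738248360928 79.21634252196579 94.65029023520222 [657.1  65.1 174. ]
pin (array([628.5,  70.9, 164.2]), [np.float64(0.41932256924005645), np.float64(0.4927908181628157), np.float64(0.25029505006501246)]) (array([628.7,  70.8, 164. ]), [np.float64(0.43166170966784434), np.float64(0.431661709667923)]) (array([628.4,  70.4, 163.9]), [np.float64(0.10569481134868709), np.float64(0.10569481134858459)])
wrist pin at z 165 [628.4  70.7 165. ]
```

Run:
```python
from h import *
np.set_printoptions(precision=2,suppress=True)
c=cam('w5')
W=lambda u,v:(c,250+(u+.5)/5-.5,115+(v+.5)/5-.5)
st=status.sense();print(st['tool_pos'],st['tcp_rot'])
T=Ro.from_euler('xyz',st['tcp_rot'],degrees=True).as_matrix();p=st['tool_pos']
for uv,z in [((115,282),151.5),((152,282),151.5),((78,503),338.5),((198,503),338.5),((96,500),305.5),((174,500),305.5)]:
    print(uv,T.T@(onz(*W(*uv),z)-p))
# scene view: window & bottom corners
a=cam('s5');S=lambda u,v:(a,150+(u+.5)/3-.5,60+(v+.5)/3-.5)
d=cam('d5');D=lambda u,v:(d,170+(u+.5)/3-.5,60+(v+.5)/3-.5)
for n,X,Y in [("bottom +y face",(241,497),(247,482))]:
    print(n,T.T@(tri(S(*X),D(*Y))[0]-p),tri(S(*X),D(*Y))[1])
crop('s5',215,145,255,235,7,'s5d');crop('d5',235,125,265,230,6,'d5d')
# predicted projections of gauge points
for nm,q in dict(botL=(30,-4,150.5),botR=(-30,-4,150.5),wL=(11,-4,150.5-68),wR=(-11,-4,150.5-68),slotL=(5.5,-4,150.5-110)).items():
    X=T@np.array(q)+p; u=proj(a,X); v=proj(d,X)
    print(nm,u,(u-[215,145])*7+3,v,(v-[235,125])*6+2.5)
```

```text
[580.79  82.   302.46] [179.99  -0.    79.16]
(115, 282) [ 29.08  -4.3  150.95]
(152, 282) [ 29.09   3.11 150.96]
(78, 503) [ 37.6   -4.74 -36.05]
(198, 503) [ 37.6    4.35 -36.04]
(96, 500) [28.27 -4.26 -3.05]
(174, 500) [28.28  3.47 -3.04]
bottom +y face [ 25.02  -2.98 150.91] [np.float64(0.6322273599905616), np.float64(0.6322273599906154)]
botL [228.52 226.59] [ 97.65 574.14] [251.95 221.05] [104.19 578.78]
botR [249.03 215.97] [241.21 499.81] [255.92 208.57] [128.   503.91]
wL [233.33 199.94] [131.31 387.6 ] [252.09 189.87] [105.06 391.74]
wR [241.2  196.15] [186.43 361.03] [253.63 185.74] [114.27 366.95]
slotL [234.17 183.59] [137.16 273.15] [251.73 171.12] [102.91 279.25]
```

View pics/s5d.png

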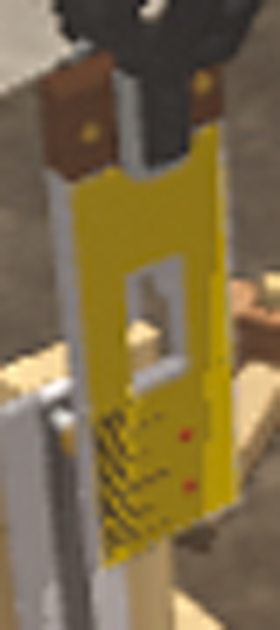

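View pics/d5d.png

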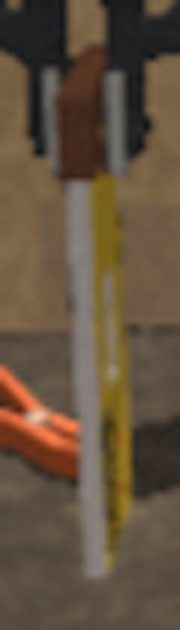

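```bash
python3 -m crank '{"slide":[[0,0,0],[-0.001,0,0.015],[0,0,0.02],[0,0,0.02],[0,0,0.012],[0,0,0],[0,0,0],[0,0,0]],"twist":[0.007,0,0,0,0,0,0,0]}'
python3 -m crank '{"slide":[[0,0.008,0],[0,0.008,0],[0,0.008,0],[0,0.006,0],[0,0.004,0],[0,0.002,0],[0,0,0],[0,0,0]],"twist":[0,0,0,0,0,0,0,0]}'
python3 -c "
from h import *
s=status.sense();print(s['ft_force'],s['wrist_torque'],s['tool_pos'],s['tcp_rot'])
snap('wrist','w6')
snap('scene','s6');snap('side','d6')
crop('s6',190,140,280,250,6,'s6c')
crop('d6',200,140,280,240,6,'d6c')
crop('w6',240,100,400,270,4,'w6c')"
```

```text
time: 8.65
tool_pos: [581.3, 81.8, 236.6]
tcp_rot: [179.9, -0.0, 78.8]
ft_force: [-0.1, 0.8, -2.8]
finger_gap: 13.6
time: 9.45
tool_pos: [615.8, 74.9, 235.2]
tcp_rot: [-180.0, 0.0, 78.8]
ft_force: [0.1, 0.5, -2.8]
finger_gap: 13.1
[ 0.09522486  0.48885126 -2.82651652] [ 0.02731448 -0.00497599 -0.04331109] [615.8492942   74.90747737 235.2145595 ] [-1.79982841e+02  1.41717102e-04  7.88318268e+01]
```

View pics/w6c.png

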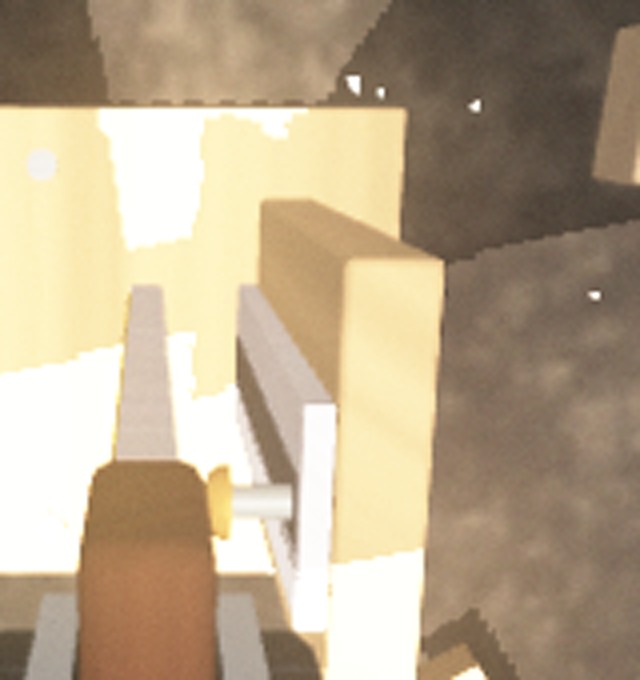

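View pics/s6c.png

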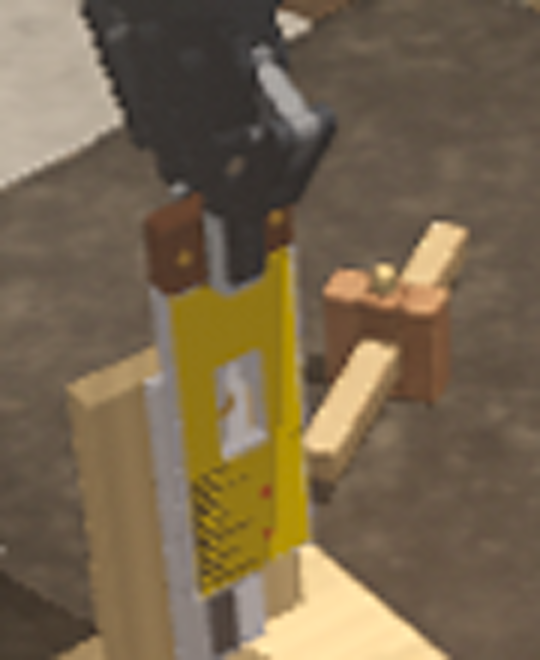

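View pics/d6c.png

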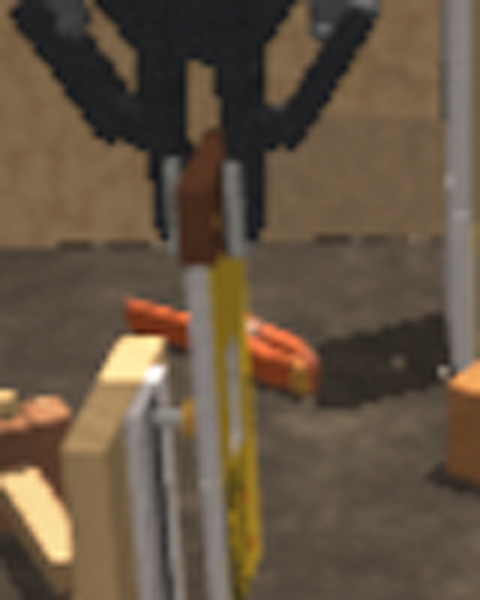

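```bash
python3 -m crank '{"slide":[[-0.0004,0.001,0],[0,0.001,0],[0,0.001,0],[0,0.001,0],[0,0,0]],"twist":[0,0,0,0,0]}'
python3 -m crank '{"slide":[[0,0.001,0],[0,0.001,0],[0,0.001,0],[0,0,0]],"twist":[0,0,0,0]}'
```

```text
time: 10.1
tool_pos: [619.9, 73.6, 235.3]
tcp_rot: [-180.0, 0.0, 78.8]
ft_force: [-1.4, 1.0, -3.6]
finger_gap: 13.2
time: 10.5
tool_pos: [622.9, 73.1, 235.2]
tcp_rot: [-180.0, -0.0, 78.8]
ft_force: [0.5, 0.7, -2.3]
finger_gap: 13.5
```

```bash
python3 -m crank '{"slide":[[0,0.001,0],[0,0.001,0],[0,0,0]],"twist":[0,0,0]}'; python3 -c "
from h import *
s=status.sense();print(s['ft_force'],s['tool_pos'])"
```

```text
time: 10.8
tool_pos: [624.8, 72.7, 235.3]
tcp_rot: [180.0, -0.0, 78.8]
ft_force: [-0.2, 0.6, -3.6]
finger_gap: 13.6
[-0.2469492   0.58789637 -3.61099336] [624.84439778  72.6764568  235.28383351]
```

```bash
python3 -m crank '{"slide":[[0,0.001,0],[0,0.001,0],[0,0,0]],"twist":[0,0,0]}'; python3 -m crank '{"slide":[[0,0.001,0],[0,0.001,0],[0,0,0]],"twist":[0,0,0]}'; python3 -c "
from h import *
s=status.sense();print(s['ft_force'],s['tool_pos'])
snap('scene','s7');snap('side','d7')
crop('s7',190,140,280,250,6,'s7c')
crop('d7',200,140,280,240,6,'d7c')"
```

```text
time: 11.1
tool_pos: [626.8, 72.3, 235.3]
tcp_rot: [180.0, 0.0, 78.8]
ft_force: [-0.5, -0.5, -2.4]
finger_gap: 13.2
time: 11.4
tool_pos: [628.8, 71.9, 235.3]
tcp_rot: [180.0, 0.0, 78.8]
ft_force: [-0.1, 1.3, -3.5]
finger_gap: 13.2
[-0.12729804  1.34338219 -3.54357287] [628.77053382  71.89958523 235.29945804]
```

View pics/s7c.png

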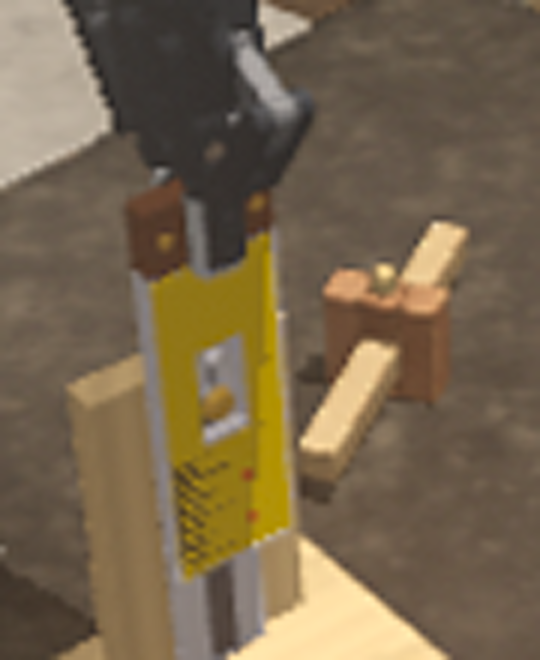

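View pics/d7c.png

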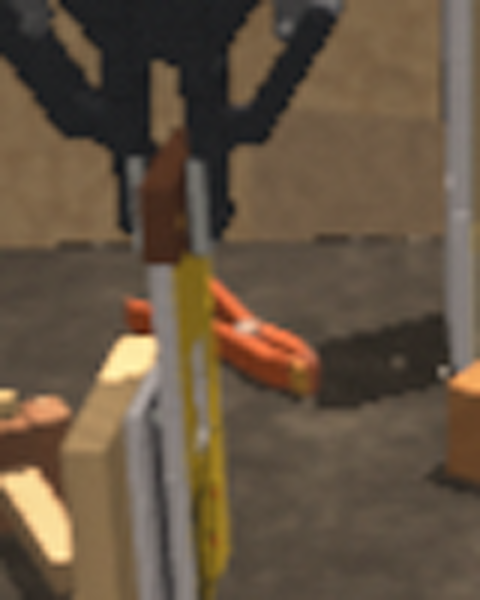

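```bash
python3 -m crank '{"slide":[[0,0.001,0],[0,0.001,0],[0,0.001,0],[0,0,0]],"twist":[0,0,0,0]}'; python3 -m crank '{"slide":[[0,0.001,0],[0,0.001,0],[0,0.001,0],[0,0,0]],"twist":[0,0,0,0]}'
```

```text
time: 11.9
tool_pos: [631.7, 71.3, 235.3]
tcp_rot: [180.0, 0.0, 78.8]
ft_force: [0.0, 0.2, -3.1]
finger_gap: 13.6
time: 12.3
tool_pos: [634.6, 70.7, 235.2]
tcp_rot: [-180.0, 0.0, 78.8]
ft_force: [0.3, 0.1, -3.6]
finger_gap: 13.1
```

```bash
python3 -m crank '{"slide":[[0,0.001,0],[0,0.001,0],[0,0,0],[0,0,0]],"twist":[0,0,0,0]}';python3 -m crank '{"slide":[[0,0.001,0],[0,0,0],[0,0,0]],"twist":[0,0,0]}'; python3 -c "
from h import *
s=status.sense();print(s['ft_force'],s['wrist_torque'],s['tool_pos'])
snap('scene','s8');snap('side','d8');snap('wrist','w8')
crop('s8',190,140,280,250,6,'s8c')
crop('w8',240,100,400,270,4,'w8c')"
```

```text
time: 12.7
tool_pos: [636.5, 70.4, 235.3]
tcp_rot: [-180.0, -0.0, 78.8]
ft_force: [0.2, -0.3, -2.4]
finger_gap: 13.2
time: 13.0
tool_pos: [637.5, 70.2, 235.3]
tcp_rot: [180.0, -0.0, 78.8]
ft_force: [0.4, 0.2, -3.5]
finger_gap: 13.3
[ 0.41644038  0.15543902 -3.47145284] [ 0.0775492   0.02730965 -0.03040192] [637.51212646  70.19903496 235.3265128 ]
```

View pics/s8c.png

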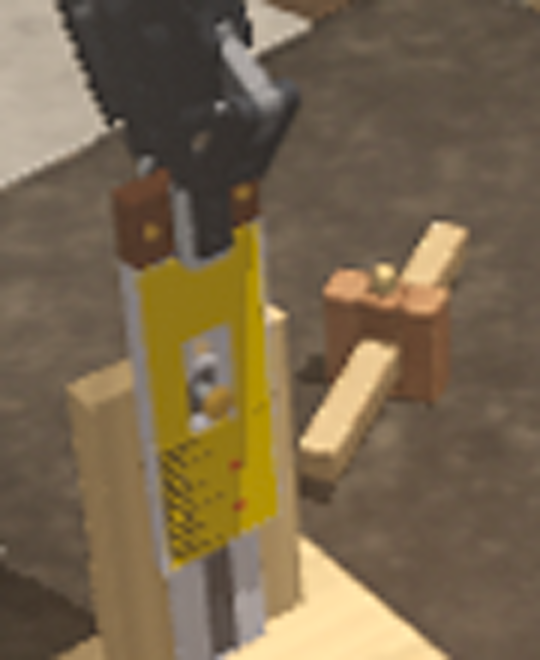

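View pics/w8c.png

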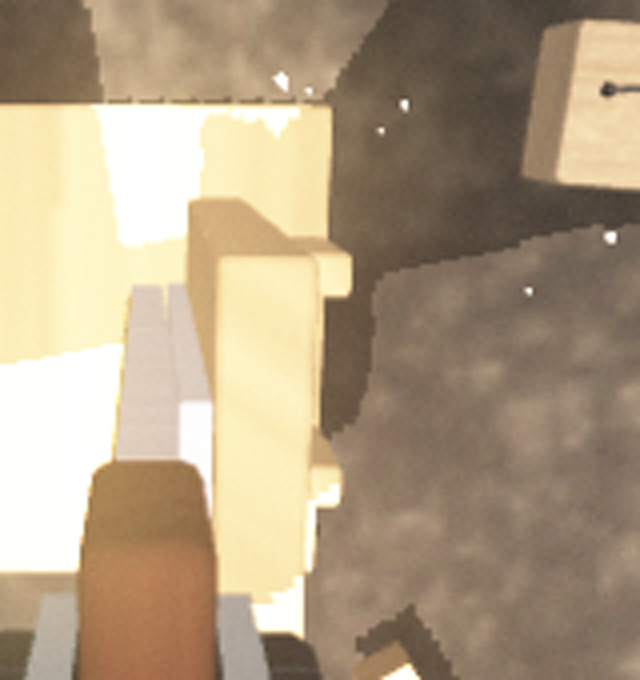

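Run:
```python
from h import *
crop('s8',210,185,245,225,16,'s8d')
a=cam('s8');st=status.sense();T=Ro.from_euler('xyz',st['tcp_rot'],degrees=True).as_matrix();p=st['tool_pos']
k=lambda u:(u-[210,185])*16+7.5
for dx in(0,-.7,-1.5):
  print(dx,*[k(proj(a,T@np.array([dx+x,-4.5,150.5-z])+p)).round() for x,z in [(11,68),(-11,68),(11,90),(5.5,110),(-5.5,110)]])
print("head c",k(proj(a,np.array([628.5,70.8,164]))), "front", k(proj(a,np.array([628.5-2.4,70.8+.5,164]))))
```

```text
0 [190. 425.] [309. 368.] [178. 310.] [198. 188.] [259. 160.]
-0.7 [194. 423.] [313. 366.] [182. 308.] [202. 186.] [263. 158.]
-1.5 [198. 421.] [317. 364.] [187. 306.] [206. 184.] [268. 156.]
head c [267.40569886 348.7963253 ] front [276.60914885 356.48845508]
```

View pics/s8d.png

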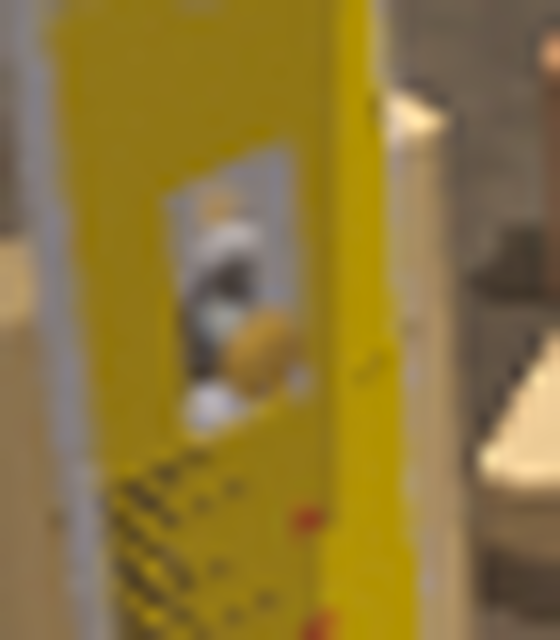

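```bash
python3 -m crank '{"slide":[[0,0,0.002],[0,0,0.002],[0,0,0.002],[0,0,0.002],[0,0,0]],"twist":[0,0,0,0,0]}'; python3 -m crank '{"slide":[[0,0,0.002],[0,0,0.002],[0,0,0.002],[0,0,0]],"twist":[0,0,0,0]}'
```

```text
time: 13.65
tool_pos: [637.2, 70.2, 226.7]
tcp_rot: [-180.0, 0.0, 78.8]
ft_force: [-0.3, 0.0, -3.2]
finger_gap: 13.2
time: 14.05
tool_pos: [637.3, 70.2, 220.8]
tcp_rot: [-180.0, 0.0, 78.8]
ft_force: [-0.5, -0.4, -3.5]
finger_gap: 13.2
```

```bash
python3 -m crank '{"slide":[[0,0,0.002],[0,0,0.002],[0,0,0.002],[0,0,0]],"twist":[0,0,0,0]}'; python3 -c "
from h import *
s=status.sense();print(s['ft_force'],s['wrist_torque'],s['tool_pos'])
snap('scene','s9');snap('side','d9')
crop('s9',205,175,255,240,9,'s9c')"
```

```text
time: 14.45
tool_pos: [637.3, 70.2, 214.8]
tcp_rot: [-180.0, 0.0, 78.8]
ft_force: [0.3, -1.0, -2.7]
finger_gap: 13.4
[ 0.33808214 -0.98865902 -2.65881405] [ 0.05034696  0.05906705 -0.00015903] [637.26677311  70.20537661 214.76943387]
```

View pics/s9c.png

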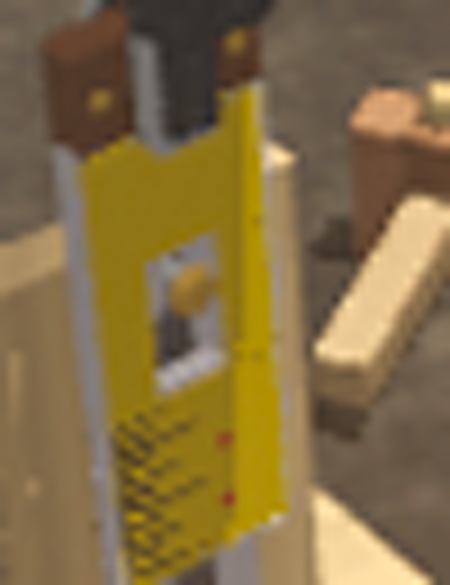

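```bash
python3 -m crank '{"slide":[[0,0,0.001],[0,0,0.001],[0,0,0.001],[0,0,0]],"twist":[0,0,0,0]}'
```

```text
time: 14.95
tool_pos: [637.4, 70.2, 212.0]
tcp_rot: [-180.0, 0.0, 78.8]
ft_force: [1.1, 0.3, -3.3]
finger_gap: 13.4
```

```bash
python3 -m crank '{"slide":[[0,0,0.0005],[0,0,0.0005],[0,0,0.0005],[0,0,0]],"twist":[0,0,0,0]}'
```

```text
time: 15.35
tool_pos: [637.4, 70.2, 210.7]
tcp_rot: [-180.0, 0.0, 78.8]
ft_force: [-0.1, 1.4, -2.5]
finger_gap: 13.4
```

```bash
python3 -m crank '{"slide":[[0,0,0.0005],[0,0,0.0005],[0,0,0],[0,0,0]],"twist":[0,0,0,0]}'
```

```text
time: 15.75
tool_pos: [637.5, 70.2, 209.8]
tcp_rot: [-180.0, -0.0, 78.8]
ft_force: [-0.3, -0.8, -2.7]
finger_gap: 13.3
```

```bash
python3 -m crank '{"slide":[[0,0,0.0005],[0,0,0.0005],[0,0,0],[0,0,0]],"twist":[0,0,0,0]}'
```

```text
time: 16.15
tool_pos: [637.5, 70.2, 208.7]
tcp_rot: [-180.0, -0.0, 78.8]
ft_force: [-0.8, -0.1, -2.5]
finger_gap: 13.2
```

```bash
python3 -m crank '{"slide":[[0,0,0.0005],[0,0,0],[0,0,0]],"twist":[0,0,0]}'
```

```text
time: 16.45
tool_pos: [637.5, 70.2, 208.3]
tcp_rot: [-180.0, 0.0, 78.8]
ft_force: [0.2, -1.1, -3.1]
finger_gap: 13.1
```

```bash
python3 -m crank '{"slide":[[0,0,0.0005],[0,0,0],[0,0,0]],"twist":[0,0,0]}'
```

```text
time: 16.75
tool_pos: [637.5, 70.2, 207.7]
tcp_rot: [-180.0, 0.0, 78.8]
ft_force: [-0.2, -0.3, -2.9]
finger_gap: 13.2
```

```bash
python3 -m crank '{"slide":[[0,0,0.0005],[0,0,0],[0,0,0]],"twist":[0,0,0]}'
```

```text
time: 17.05
tool_pos: [637.5, 70.2, 207.3]
tcp_rot: [-180.0, -0.0, 78.8]
ft_force: [0.2, -0.2, -3.2]
finger_gap: 13.5
```

```bash
python3 -m crank '{"slide":[[0,0,0.0005],[0,0,0],[0,0,0]],"twist":[0,0,0]}'
```

```text
time: 17.35
tool_pos: [637.5, 70.2, 206.8]
tcp_rot: [180.0, -0.0, 78.8]
ft_force: [0.4, -0.1, -2.8]
finger_gap: 13.4
```

```bash
python3 -m crank '{"slide":[[0,0,0.0005],[0,0,0],[0,0,0]],"twist":[0,0,0]}'
```

```text
time: 17.65
tool_pos: [637.6, 70.2, 206.6]
tcp_rot: [180.0, -0.0, 78.8]
ft_force: [-0.8, 0.6, -0.1]
finger_gap: 13.5
```

```bash
python3 -m crank '{"slide":[[0,0,0.0005],[0,0,0],[0,0,0]],"twist":[0,0,0]}'
```

```text
time: 17.95
tool_pos: [637.7, 70.2, 206.4]
tcp_rot: [179.9, -0.0, 78.8]
ft_force: [-2.2, -1.1, 3.3]
finger_gap: 13.3
```

```bash
python3 -c "
from h import *
s=status.sense();print(s['ft_force'],s['wrist_torque'],s['tool_pos'])
snap('scene','s10');snap('side','d10')
crop('s10',205,175,255,240,9,'s10c');crop('d10',205,155,265,230,8,'d10c')"
```

```text
[-2.18369121 -1.11252582  3.31106659] [-0.09214875  0.35556132  0.02631531] [637.74832669  70.20156178 206.44668596]
```

View pics/s10c.png

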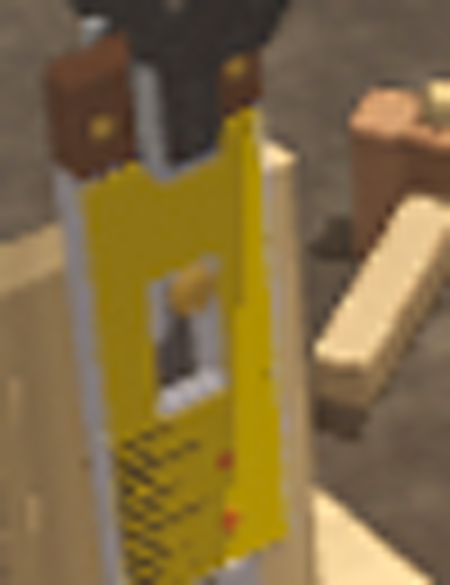

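View pics/d10c.png

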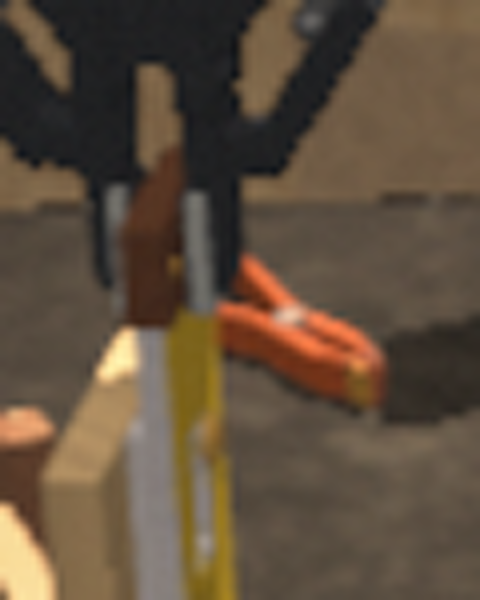

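```bash
python3 -m crank '{"slide":[[0,0,-0.0004],[0,0,0],[0,0,0]],"twist":[0,0,0]}'
```

```text
time: 18.35
tool_pos: [637.6, 70.2, 206.4]
tcp_rot: [180.0, -0.0, 78.8]
ft_force: [-1.5, -0.6, 6.1]
finger_gap: 13.5
```

```bash
python3 -m crank '{"slide":[[0,0,0],[0,0,0],[0,0,0],[0,0,0],[0,0,0]],"twist":[0,0,0,0,0]}' 0.6; python3 -c "
from h import *
s=status.sense();print(s['ft_force'],s['wrist_torque'],s['tool_pos'])
snap('scene','s11');snap('side','d11');snap('wrist','w11')
crop('s11',205,155,255,240,7,'s11c');crop('d11',205,140,265,230,7,'d11c')"
```

```text
time: 18.85
tool_pos: [637.4, 70.2, 206.0]
tcp_rot: [-180.0, 0.0, 78.8]
ft_force: [-0.7, 0.2, 0.9]
finger_gap: 34.1
[-0.71553702  0.16286204  0.93063619] [-0.00628251 -0.05581756  0.02929041] [637.44224926  70.22503734 205.97901326]
```

View pics/s11c.png

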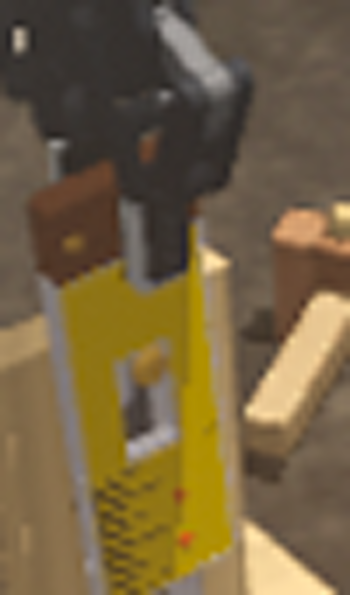

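View pics/d11c.png

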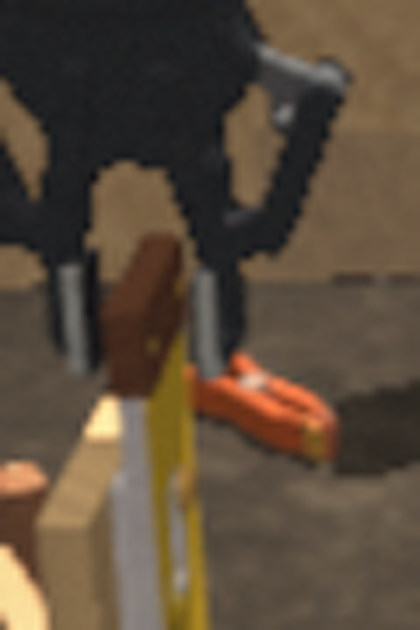

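View pics/w11.png

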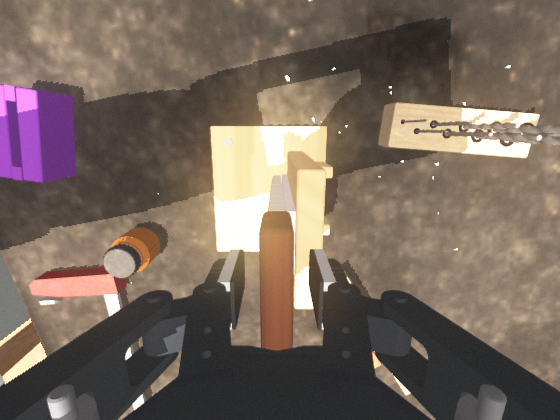

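The gauge is released and hanging, with a gap to both fingers. I'll retreat straight up.

```bash
python3 -m crank '{"slide":[[0,0,-0.005],[0,0,-0.01],[0,0,-0.02],[0,0,-0.03],[0,0,-0.03],[0,0,-0.03],[0,0,0],[0,0,0]],"twist":[0,0,0,0,0,0,0,0]}'; python3 -c "
from h import *
snap('scene','s12');snap('side','d12');snap('wrist','w12')
crop('s12',180,130,330,290,3,'s12c');crop('d12',190,140,340,290,4,'d12c');crop('w12',200,100,380,290,4,'w12c')"
```

```text
time: 19.8
tool_pos: [638.1, 70.2, 333.3]
tcp_rot: [179.8, -0.0, 78.8]
ft_force: [-0.8, 0.3, -0.9]
finger_gap: 34.1
```

View pics/s12c.png

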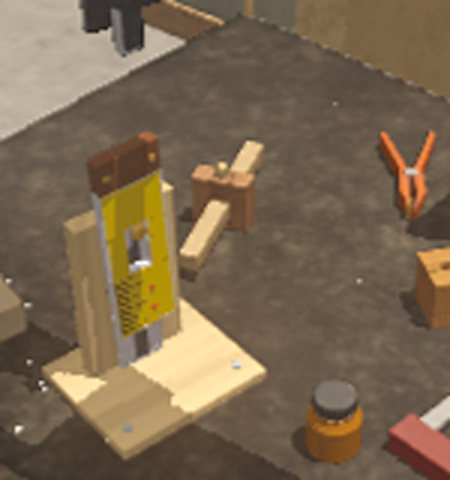

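View pics/d12c.png

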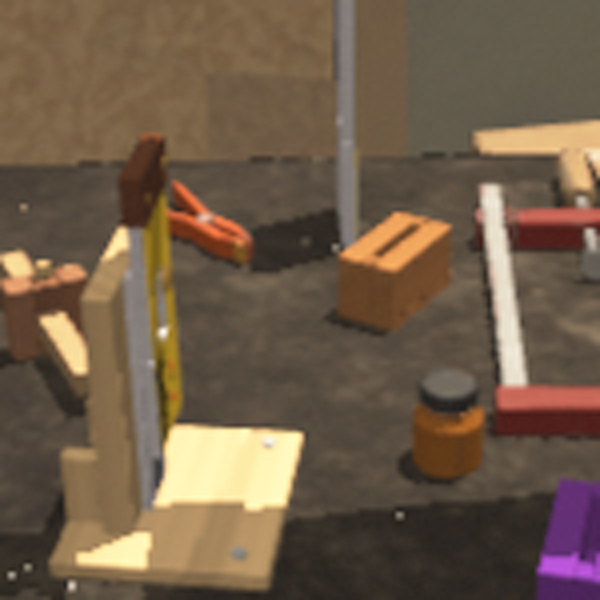

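View pics/w12c.png

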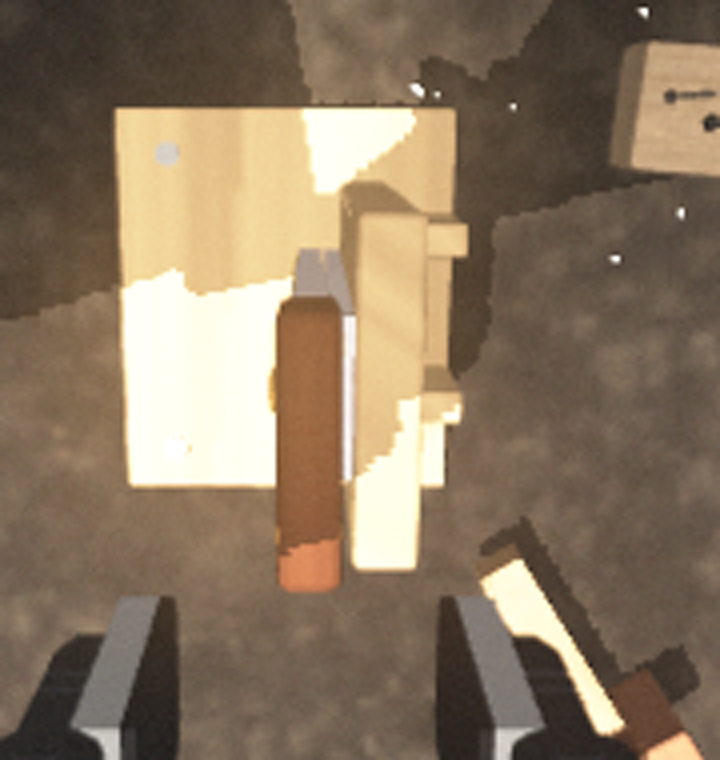

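```bash
python3 -m crank '{"slide":[[0,0,0],[0,0,0],[0,0,0],[0,0,0],[0,0,0]],"twist":[0,0,0,0,0]}'
python3 - <<'E'
from h import *
np.set_printoptions(precision=1,suppress=True)
c=cam('w12');s=snap('scene','s13');snap('wrist','w13')
print("change px",np.abs(cv2.imread('pics/s13.png')[170:260,200:250].astype(int)-cv2.imread('pics/s12.png')[170:260,200:250]).max())
P=np.array([onz(c,200+(u+.5)/4-.5,100+(v+.5)/4-.5,243) for u,v in [(278,312),(340,312),(340,590),(280,590)]])
m=P.mean(0);e=P[0]+P[1]-P[2]-P[3]
d=m-np.array([642.6,68,243]);ang=np.radians(-11.2);ex=np.array([np.cos(ang),np.sin(ang),0]);ey=np.array([-np.sin(ang),np.cos(ang),0])
print(m,np.linalg.norm(e)/2,np.degrees(np.arctan2(e[1],e[0]))-90,"in front of track",-d@ex,"lateral",d@ey)
for k in('scene',):
  a,b=cam('s5'),0
E
```

```text
time: 20.45
tool_pos: [637.5, 70.2, 331.2]
tcp_rot: [-180.0, 0.0, 78.8]
ft_force: [-0.7, -0.5, -0.3]
finger_gap: 34.3
change px 28
[637.7  73.2 243. ] 58.9841183969346 -10.886260271691214 in front of track 5.78610945893938 lateral 4.173259010984497
```

```bash
python3 -c "
from h import *
crop('w13',250,150,300,260,6,'w13c');crop('s13',200,165,250,255,7,'s13c')"
```

```text
(no output)
```

View pics/w13c.png

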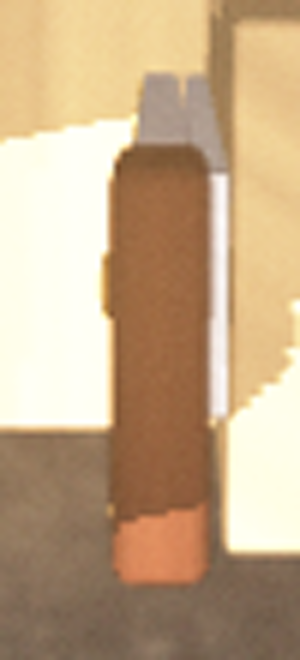

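View pics/s13c.png

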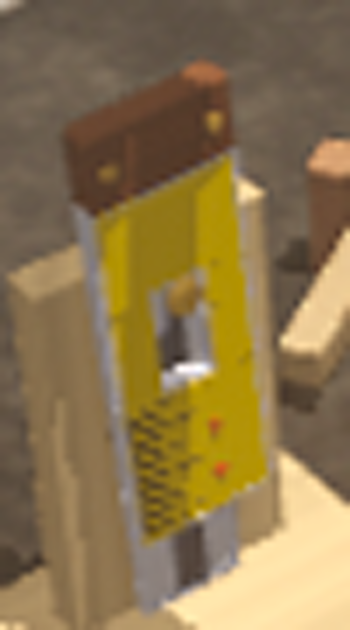

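Run:
```python
from h import *
np.set_printoptions(precision=1,suppress=True)
c=cam('w13');W=lambda u,v:(c,250+(u+.5)/6-.5,150+(v+.5)/6-.5)
ang=np.radians(-11.2);ex=np.array([np.cos(ang),np.sin(ang),0]);ey=np.array([-np.sin(ang),np.cos(ang),0])
o=np.array([642.6,68,0])
for n,u,v,z in [("grip far",160,166,243),("grip near",160,582,243),("trk far",222,172,174),("trk near",222,418,174),("up near",260,552,174),("plate far bottom",160,75,56)]:
    d=onz(*W(u,v),z)-o; print(n,"front",-(d@ex),"lat",d@ey)
a=cam('s13');S=lambda u,v:(a,200+(u+.5)/7-.5,165+(v+.5)/7-.5)
# face plane intersection: plane 10 mm in front of track
def onface(u,v,f=10):
    o2,dd=ray(*S(u,v)); q=o-ex*f; t=((q-o2)@ex)/(dd@ex); X=o2+dd*t; return (X-o)@ey,X[2]
for n,p in dict(topL=(98,212),topR=(235,155),botL=(146,542),botR=(268,482),wL=(163,386),wR=(212,366)).items(): print(n,np.array(onface(*p)))
```

```text
grip far front 6.006123028468528 lat 33.977406519884795
grip near front 5.927087708598201 lat -25.020730461395985
trk far front -4.636263874919419 lat 22.185771307738527
trk near front -5.11883822869724 lat -21.967410558353638
up near front -12.33016460865776 lat -47.519679731444086
plate far bottom front 6.036149174769056 lat 26.327822855767185
topL [ 28.6 209.4]
topR [-26.9 207.2]
botL [24.4 58.5]
botR [-30.4  56.4]
wL [ 10.6 124.9]
wR [-10.3 123. ]
```

```bash
python3 -c "
from bench import hand_in
print(hand_in())"
```

```text
the job is handed in; nothing more can be done
None
```

I took the gauge out of its block and hung it by its keyhole on the headed pin, yellow face outward. Then I let go, moved the arm clear and handed in at about 20.5 s of the 67 s allowed. The hand-in gave no verdict.

- **Finding the pin:** Two cameras put it at about 164 mm. Lowering in 0.5 mm steps gave firm contact at a seat height of about 162.5 mm.
- **Force on the rack:** The wrist reading stayed at the gauge's own weight until it came home on the neck. It then peaked at about +6 N on the tool, or roughly 9 N on the pin, under the 12 N limit. My 0.4 mm back-off before opening did not lower that reading.
- **Seat position:** The seat point is within about 1 mm of the centre line and 12.5 to 13.5 mm above the reference height. The plate's mid thickness is about 6 mm in front of the track.
- **Straightness:** The face agrees with the rack to about 1° in yaw. The gauge hangs leaning about 1.5 to 2.5° sideways (limit 8.6°); the wrist and scene views differed by about 1° on this.
- **At rest and bystanders:** Two pictures about 0.65 s apart differed somewhat in pixels, which I put down to the arm's shadow and noise. I did not measure the gauge's speed. The amber jar looked undisturbed, and I never went near the glue bottle, but I measured neither afterwards.

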